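Tip the coupling rods into the rack with the guarded knob

TASK

Reach through the guard slot of the sloping panel and turn the recessed knob to tip the zinc bin, so that its three aluminium rods roll out and settle in the grooves of the tray, each flat in a groove; then turn the knob back until the bin is fully down on its rest again, and let go. Work the bin by its knob only: do not touch the bin or the rods, do not lean on the guard, and leave everything else on the counter where it is.

Things in the scene. Friction and masses are not known exactly. Their poses are not given: they have to be found in the camera images.
- panel: sloping black and grey control panel, 150 x 164 mm, fixed on a grey pedestal; its normal leans 31.5 deg (0.55 rad) from vertical towards the robot. Origin: centre of the flat floor of its recess, on the knob's axis, 85 mm above the counter. z: the knob's axis, outwards through the slot; y: along the slot (level); x: up the slope. Recess inside 138 x 152 mm
- guard: fixed steel guard over the recess, panel's axes, 42 to 46 mm above its floor. Origin: middle of its only opening, at the underside: a slot 116 mm long (y), 60 mm wide (x), over the knob. Half-open fingers fit with their closing line within 30 deg of the slot's length, so turn in strokes of 60 deg; opened just wider than the knob (46 mm) they can swing back for a regrasp inside
- knob: round grey fluted knob, 36 mm diameter, top 35 mm above the recess floor (7 mm under the guard). Origin on the recess floor, z along its axis outwards. Stiff (0.2 to 0.4 N m), stays where left, turns 2.4 rad between two end stops and starts at the clockwise one. Counter-clockwise (seen by one looking at it) tips the bin, clockwise brings it back
- bin_tilt (a joint): tilt of the bin, rad: 0 = down on its rest, floor leaning 20 deg (0.35 rad) back so that the rods stay in; 0.35 = floor level; 0.60 = fully tipped, floor 14 deg down to the tray. Geared to the knob: 1 rad of the knob is 0.25 rad of the bin
- bin: small open bin of dull zinc sheet, 140 x 126 x 53 mm, to the left of the panel (+y side), with no wall on the tray's side; it swings on a hinge along its pouring lip, its back rising up to 70 mm. Origin: middle of the lip, 85 mm above the counter; -y along the floor to its back wall, z away from the floor, x along the hinge
- tray: fixed aluminium tray at the bin's lip, 158 x 163 mm, sloping 0.22 rad down from the bin to an end wall (y = 159 mm). Origin: middle of its upper edge, on its floor; y down the slope, x along the grooves, z off the floor. Ribs 2 mm high at y = 20, 53, 86, 119 mm part four grooves. Rods rest with centres 14 mm over the floor at y = 145, 110, 77 or 44 mm, filling from the end wall
- rod1: one of three like plain aluminium rods (stake couplings) with two dark bands, 28 mm diameter, 120 mm long, about 110 g, lying side by side in the bin. Origin at its middle; x along its axis
- rod2: one of three like plain aluminium rods (stake couplings) with two dark bands, 28 mm diameter, 120 mm long, about 110 g, lying side by side in the bin. Origin at its middle; x along its axis
- rod3: one of three like plain aluminium rods (stake couplings) with two dark bands, 28 mm diameter, 120 mm long, about 110 g, lying side by side in the bin. Origin at its middle; x along its axis
- gps: bystander: scratched white GPS receiver, 62 x 115 x 30 mm, with a stub aerial, lying on the counter. Origin under its centre
- battery_boot: bystander: black rubber battery boot, an open cup 64 mm wide, 75 mm high. Origin under its centre
- insulator: bystander: red ceramic ribbed insulator, 68 mm wide, 85 mm high, standing behind the panel. Origin under its centre
- axe_head: bystander: aluminium ice axe head, about 210 mm long along y, 26 mm high, lying flat. Origin under its middle block
- mug: bystander: steel mug, 80 mm wide, 85 mm high. Origin under its centre
- carabiner: bystander: big steel carabiner, about 110 mm long, lying flat. Origin near its centre, on the counter
Things that resemble listed ones, but are neither listed nor needed, are in the scene too. Leave any brown or red look-alike of the rod2 alone.

How it is judged (in metres and radians):
On the way:
1. the bin is tipped and all three rods lie in the grooves of the tray (value of joint bin_tilt above 0.36 rad and y of rod1 in the frame of tray between 0.025 and 0.152 m and z of rod1 in the frame of tray between 0.009 and 0.0185 m and angle between the x axis of each of rod1, rod2, rod3 and the x axis of tray, either way round below 0.1 rad and linear speed of each of rod1, rod2, rod3 below 0.02 m/s and y of rod2 in the frame of tray between 0.025 and 0.152 m and z of rod2 in the frame of tray between 0.009 and 0.0185 m and y of rod3 in the frame of tray between 0.025 and 0.152 m and z of rod3 in the frame of tray between 0.009 and 0.0185 m), for 0.2 s.
At the end, for the whole second after the job is handed in: each rod rests in the tray: its centre 25 to 152 mm down the slope from the tray's upper edge and 9 to 18.5 mm above its floor, within 0.1 rad of parallel to the grooves, slower than 20 mm/s; the bin is back on its rest (tilt under 0.045 rad) and the knob still (y of rod1 in the frame of tray between 0.025 and 0.152 m and z of rod1 in the frame of tray between 0.009 and 0.0185 m and angle between the x axis of each of rod1, rod2, rod3 and the x axis of tray, either way round below 0.1 rad and linear speed of each of rod1, rod2, rod3 below 0.02 m/s and y of rod2 in the frame of tray between 0.025 and 0.152 m and z of rod2 in the frame of tray between 0.009 and 0.0185 m and y of rod3 in the frame of tray between 0.025 and 0.152 m and z of rod3 in the frame of tray between 0.009 and 0.0185 m and value of joint bin_tilt below 0.045 rad and angular speed of knob below 0.1 rad/s); the robot touches nothing.
It fails at once if a rod is touched by the robot (contact force between any of the fingers, the arm and rod1 above 0.5 N or contact force between any of the fingers, the arm and rod2 above 0.5 N or contact force between any of the fingers, the arm and rod3 above 0.5 N).
It fails at once if the bin is touched by the robot (contact force between any of the fingers, the arm and bin above 1 N).
It fails at once if the guard is pressed with more than 20 N (contact force between any of the fingers, the arm and guard above 20 N).
It fails at once if a bystander is moved more than 15 mm (distance of any of gps, battery_boot, insulator, axe_head, mug, carabiner from where it was at the start of the episode above 0.015 m).
It also fails if it takes over 64 s, if anything falls off the work surface, if the arm or the gripper's body presses on something with over 40 N, if the wrist force passes 120 N, or if a joint passes its speed limit or range.

ROBOT

A 6-joint arm with a two-finger parallel gripper is mounted at the origin on the work surface. World frame = base frame: x ahead of the robot, y to its left, z up, the work surface at z = 0. Lengths are in m, angles in degrees, forces in N, time in s.
With the tool pointing down it reaches from about 0.425 to 0.95 m from the base axis. Payload 14.7 kg.
Tool frame: the origin (TCP) lies between the finger pads; the fingertips stand 8 mm ahead of it and the grasp point (between the pads) lies 11 mm behind it; z points along the fingers, y is the line along which they close (so a half turn about z gives the same grasp; the last joint's range is limited). The gripper opens to 85 mm and grips with 20 to 120 N. Pads are 22 mm wide; open, the fingers measure 114 mm over their backs; the gripper's body (76 mm by 85 mm) begins 54 mm behind the grasp point. The pads swing forward as they close: fully open they stand 13 mm farther back than shut.
Start: joints at [-67.987, 27.513, 91.461, -0, 61.026, -2.67], TCP at [0.271, -0.591, 0.239] pointing down, gripper open.
Joint ranges: [-157.49, 157.49], [-46.99, 117.5], [13.45, 153.17], [-89.5, 269.5], [5.16, 153.95], [-167.48, 167.48]. Speed limits (degrees/s): [108.29, 108.29, 136.94, 172.46, 172.46, 172.46].

INTERFACE

Orientations are given as [roll, pitch, yaw] about the fixed x, y, z axes, in that order (R = Rz(yaw) Ry(pitch) Rx(roll)).
In Python, from bench import r, snapshot gives the robot as it stands. The module is installed in compiled form; this text tells all that it offers.
- The arm moves only by the tool apply_moves, never from a script. Its argument "motion" is a list of rows, each an object of numbers: "dx", "dy", "dz": the shift along the tool's x, y, z in units of 40 cm (1.0 is 40 cm); "wx", "wy", "wz": the turn, a rotation vector about the tool's x, y, z in units of 120 degrees (1.0 is 120 degrees). In form: [{"dx": .., "dy": .., "dz": .., "wx": .., "wy": .., "wz": ..}, ...]. A call has 1 to 12 rows; each row is the pose to reach, as a shift and turn from the pose commanded when the call began, along the tool's axes at that moment; what a row does not reach only later rows make up. A row lasts 1/8 s, in which the tool goes at most 62.5 mm and 10.7 degrees, less where a joint would pass 70% of its speed; a pose out of reach is approached as far as the arm can. A call with a number of a shift or a turn outside -1 to 1 is refused whole. A call with a gripper value outside its range is refused whole. "grip" is the opening, from -1 (shut) to 1 (fully open), set as the call begins (left out, the last holds). The fingers move at their own pace and stop on an object; the grip force is fixed at half the most. Time passes only in rows, so rows that repeat a pose let the fingers close. It gives the time, the measured TCP pose, the force, the opening and the grip force at its end, in the units of the state.
- r.sense(): the state, without advancing time (a new reading comes with each control period).
- snapshot(name): name is "side" or "top" or "wrist"; returns a dict with "image" (480x640x3 uint8, red, green, blue), "range_z" (480x640 float32, m along the optical axis (not along the pixel's ray), 0 where there is no reading), "fx", "fy", "cx", "cy" (pixels), "cam_to_world" (4x4, takes a point from camera to world coordinates). Camera axes: x right, y down, z forward; pixel columns grow to the right and rows downward; lengths in m; the calibration is good to about 2 mm. A picture is of the moment at which its call begins.
- r.job_done(): hands the job in; it is judged then, once.
The state is a dict: "t": time; "joints": joint angles; "qd": joint speeds; "joint_torque": joint torques, N m; "tool_pos": TCP position; "tool_rot": TCP orientation; "wrist_force": force on the tool from outside, world axes, zero at the start; "wrist_torque": the same for the moment, N m; "width": finger opening in m; "finger_force": force on a finger pad.
Only numpy, scipy, OpenCV 4.12 (cv2) and the standard library are available. Lean on these libraries where they do the work, as an engineer would, in place of code of your own. Each camera call takes 0.05 s, during which the arm holds its last target. There are 200 camera calls.

## Working session

There is one attempt and no reset: what is moved stays moved. The work goes in short steps, Python scripts to look and compute and a tool call to move; the robot and the scene stay as the last step left them, time stands still between calls to the robot, and variables do not carry over. Pictures are saved under pics/ and viewed, at most 10 in all, crops included, and the job is handed in when it is done.

Besides the shell and the picture viewer there is one more tool, called in YAML: its name, and indented under it one key for each argument. apply_moves: Moves the arm, as the interface text tells. Its arguments: {"type":"object","properties":{"motion":{"type":"array","items":{"type":"object","properties":{"dx":{"type":"number"},"dy":{"type":"number"},"dz":{"type":"number"},"wx":{"type":"number"},"wy":{"type":"number"},"wz":{"type":"number"}}}},"grip":{"type":"number"}},"required":["motion"]}

```bash
mkdir -p pics; python3 - <<'E'
from bench import r,snapshot
import cv2,numpy as np
s=r.sense();print({k:np.round(v,3).tolist() for k,v in s.items()})
for n in("top","side"):
    d=snapshot(n);cv2.imwrite(f"pics/{n}0.png",d["image"][:,:,::-1]);np.savez(f"{n}0.npz",**d)
    print(n,d["fx"],d["cx"],d["cy"],np.round(d["cam_to_world"],3).tolist(),(d["range_z"]>0).mean())
E
```

```text
{'t': 0.0, 'joints': [-67.987, 27.548, 91.491, -0.002, 61.025, -2.67], 'qd': [0.089, -0.074, -0.017, 0.139, -0.126, -0.06], 'joint_torque': [-0.001, -95.063, -43.019, -0.0, 0.012, 0.0], 'tool_pos': [0.271, -0.59, 0.239], 'tool_rot': [-179.936, -0.002, 24.684], 'wrist_force': [0.054, -0.064, 0.509], 'wrist_torque': [0.019, 0.025, 0.044], 'finger_force': 0.0, 'width': 0.086}
top 622.9400507557743 317.59335941071487 245.372616147601 [[-0.029, -0.998, 0.061, 0.444], [-1.0, 0.029, 0.001, 0.017], [-0.003, -0.061, -0.998, 1.851], [0.0, 0.0, 0.0, 1.0]] 0.9959895833333333
side 469.8431919596844 319.46396732518673 239.62491651014096 [[-0.994, -0.041, 0.103, 0.419], [-0.108, 0.565, -0.818, 0.992], [-0.024, -0.824, -0.566, 0.787], [0.0, 0.0, 0.0, 1.0]] 0.99626953125
```

View pics/top0.png

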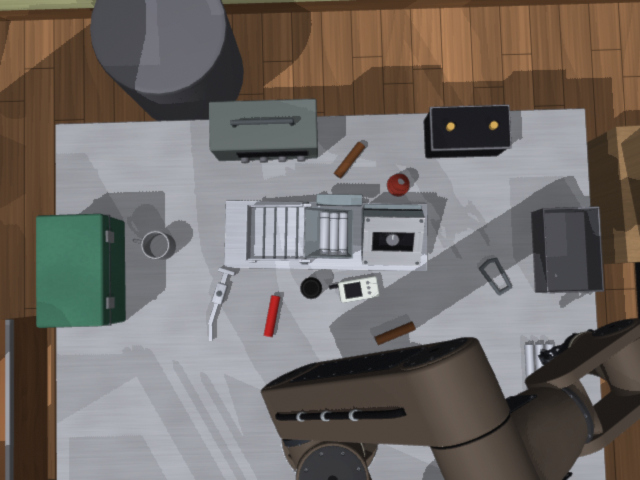

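View pics/side0.png

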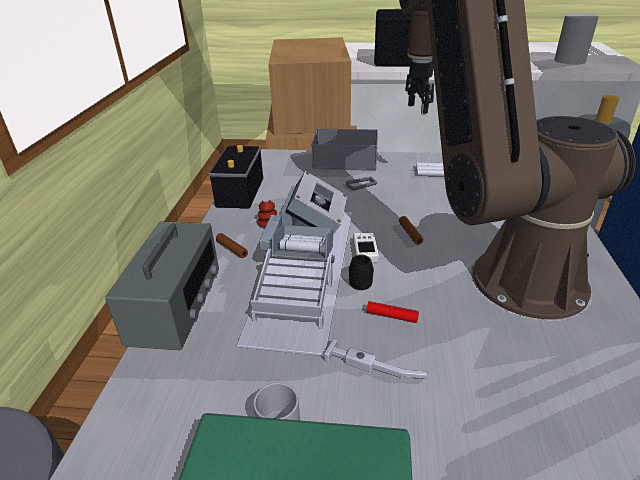

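The top view shows the panel at about (393,236), with its dark slot and knob at (393,240). The bin with the rods is at (333,232) and the tray at (280,232). Next I'll fit the guard plane and the slot.

```bash
cat > h.py <<'E'
import numpy as np,cv2
def cloud(d):
    v,u=np.mgrid[:480,:640];z=d["range_z"];P=np.stack([(u-d["cx"])/d["fx"]*z,(v-d["cy"])/d["fy"]*z,z],-1)
    M=d["cam_to_world"];return P@M[:3,:3].T+M[:3,3]
def ray(d,u,v,p0,n):
    M=d["cam_to_world"];q=M[:3,:3]@np.array([(u-d["cx"])/d["fx"],(v-d["cy"])/d["fy"],1]);c=M[:3,3]
    return c+q*(n@(p0-c))/(n@q)
E
python3 - <<'E'
import numpy as np,cv2
from h import *
d=np.load("top0.npz");P=cloud(d)
im=cv2.cvtColor(d["image"],cv2.COLOR_RGB2GRAY)
# guard plane from ring pixels
box=(slice(205,266),slice(362,428))
Q=P[box].reshape(-1,3);g=im[box].ravel()
m=(g>110)&(Q[:,2]>.07)
A=Q[m]
for _ in range(6):
    c=A.mean(0);n=np.linalg.svd(A-c,full_matrices=False)[2][2];n*=np.sign(n[2])
    e=(Q-c)@n;A=Q[(abs(e)<.004)&m]
print("plane",c.round(4),n.round(4),"lean",np.degrees(np.arccos(n[2])),"az",np.degrees(np.arctan2(-n[1],-n[0])),len(A),e[m].std())
# slot: pixels below plane, inside
sub=(e.reshape(61,66)<-.0045).astype(np.uint8)
dark=(im[box]<75).astype(np.uint8)
for nm,mk in(("depth",sub),("dark",dark)):
    for cn in cv2.findContours(mk,cv2.RETR_EXTERNAL,cv2.CHAIN_APPROX_NONE)[0]:
        a=cv2.contourArea(cn)
        if a>150: 
            b=cv2.boundingRect(cn);print(nm,a,b[0]+362,b[1]+205,b[2:])
            W=np.array([ray(d,u+362,v+205,c,n) for u,v in cn[:,0]]);
            x=np.cross([0,1,0],n);x/=np.linalg.norm(x);y=np.cross(n,x)
            uv=np.c_[(W-c)@x,(W-c)@y]*1000
            rr=cv2.minAreaRect(uv.astype(np.float32));print("  rect",rr,"ctr",(c+x*rr[0][0]/1000+y*rr[0][1]/1000).round(4))
cv2.imwrite("pics/z.png",cv2.resize(d["image"][195:275,355:435,::-1],(560,560),interpolation=cv2.INTER_CUBIC))
d2=np.load("side0.npz");cv2.imwrite("pics/zs.png",cv2.resize(d2["image"][165:255,270:360,::-1],(560,560),interpolation=cv2.INTER_CUBIC))
print(np.round(P[225:250:2,393],3).tolist())
E
```

```text
plane [ 0.5613 -0.1853  0.1261] [-0.8052 -0.38    0.4553] lean 62.913790630102696 az 25.263383333481944 228 0.05710259949331045
depth 2217.5 362 205 (66, 54)
  rect ((51.992156982421875, -15.602806091308594), (330.88592529296875, 213.53224182128906), 2.755441188812256) ctr [ 0.592  -0.1997  0.1685]
dark 674.5 372 232 (42, 19)
  rect ((-19.999584197998047, -11.481704711914062), (211.9816131591797, 75.237548828125), 56.833709716796875) ctr [ 0.5552 -0.1959  0.1066]
dark 337.0 363 208 (60, 9)
  rect ((127.53224182128906, 4.5233001708984375), (228.13336181640625, 29.464746475219727), 59.60295867919922) ctr [ 0.6225 -0.1811  0.238 ]
[[0.597, -0.19, 0.152], [0.592, -0.189, 0.152], [0.587, -0.19, 0.144], [0.582, -0.191, 0.137], [0.578, -0.193, 0.117], [0.572, -0.192, 0.125], [0.567, -0.192, 0.119], [0.562, -0.193, 0.115], [0.557, -0.193, 0.106], [0.551, -0.193, 0.11], [0.545, -0.192, 0.114], [0.542, -0.198, 0.064], [0.536, -0.198, 0.062]]
```

View pics/z.png

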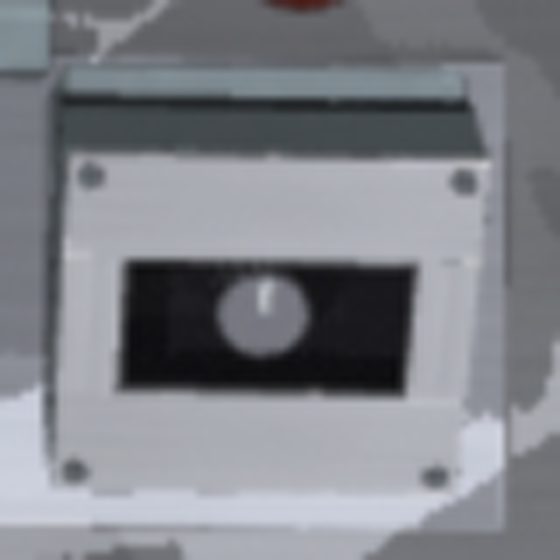

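```bash
cat > fit.py <<'E'
import numpy as np,cv2
from h import *
from scipy.optimize import least_squares
d=np.load("top0.npz");P=cloud(d)
c4=np.array([(125,262),(418,266),(405,395),(118,388)])/7-.43+[355,195]
th=.55
def fr(yaw):
    Rz=np.array([[np.cos(yaw),-np.sin(yaw),0],[np.sin(yaw),np.cos(yaw),0],[0,0,1]])
    return Rz@np.array([[np.cos(th),0,-np.sin(th)],[0,1,0],[np.sin(th),0,np.cos(th)]])
M=d["cam_to_world"]
def proj(X):
    q=(X-M[:3,3])@M[:3,:3];return np.c_[q[:,0]/q[:,2]*d["fx"]+d["cx"],q[:,1]/q[:,2]*d["fy"]+d["cy"]]
L=np.array([(30,58,46),(30,-58,46),(-30,-58,46),(-30,58,46)])/1000
f=lambda p:(proj(np.array([p[0],p[1],.085])+L@fr(p[2]).T)-c4).ravel()
s=least_squares(f,[.57,-.19,0])
if __name__=="__main__":
    print(s.x,np.degrees(s.x[2]),f(s.x).round(2))
    R=fr(s.x[2]);o=np.r_[s.x[:2],.085]
    k=ray(d,355+263/7-.43,195+316/7-.43,o+R[:,2]*.035,R[:,2]);print("knob",((k-o)@R).round(4))
    Q=P[219:263,366:423].reshape(-1,3);l=(Q-o)@R
    m=(abs(l[:,2]-.046)<.015)&((abs(l[:,0])>.034)|(abs(l[:,1])>.062));A=Q[m]
    cc=A.mean(0);n=np.linalg.svd(A-cc,full_matrices=False)[2][2];n*=np.sign(n[2])
    print("depth plane in panel",(n@R).round(3),((cc-o)@R).round(4),np.median(l[m,2]),m.sum())
    print(o.round(4),R.round(4).tolist())
E
python3 fit.py
```

```text
[ 0.57812248 -0.19139505 -0.04677441] -2.679976408121238 [-0.09 -0.55  0.18 -0.36  0.17  0.34 -0.27  0.59]
knob [-0.0002  0.0003  0.035 ]
depth plane in panel [-0.011 -0.003  1.   ] [ 0.0051 -0.0045  0.0462] 0.04622550047601064 1499
[ 0.5781 -0.1914  0.085 ] [[0.8516, 0.0468, -0.5221], [-0.0399, 0.9989, 0.0244], [0.5227, 0.0, 0.8525]]
```

The guard pose fits well: the corner residual is about 0.5 px, the knob is within 0.3 mm of the slot centre, and the depth plane agrees. Next step is the hover move.

```bash
cat > go.py <<'E'
# usage: go.py h_mm angle_deg [dx_mm dy_mm] : move numbers to TCP at height h over recess floor, turned angle about panel z (CCW+)
import sys,numpy as np
from fit import s,fr
from scipy.spatial.transform import Rotation as T
from bench import r
a=[float(x) for x in sys.argv[1:]]+[0,0]
R=fr(s.x[2]);o=np.r_[s.x[:2],.085];S=r.sense()
Tt=R@T.from_euler('z',a[1],degrees=True).as_matrix()@np.diag([1,-1,-1.])
pt=o+R@np.array([a[2],a[3],a[0]])/1000
C=T.from_euler('xyz',S["tool_rot"],degrees=True).as_matrix();p=np.array(S["tool_pos"])
l=R.T@(p-o);rel=T.from_matrix(R.T@C@np.diag([1,-1,-1.])).as_rotvec(degrees=True)
print("now panel mm",(l*1000).round(1),"rot",rel.round(2),"t",S["t"],"width",S["width"],"ff",round(S["finger_force"],1))
print("F",np.round(S["wrist_force"],1),"M",np.round(S["wrist_torque"],2),"J",np.round(S["joints"],1))
print("move",(C.T@(pt-p)/.4).round(4),(T.from_matrix(C.T@Tt).as_rotvec(degrees=True)/120).round(4))
E
python3 go.py 170 0
```

```text
now panel mm [-165.  -412.8  281.5] rot [ 7.58 30.92 26.65] t 0.1 width 0.08547266476493157 ff 0.0
F [ 0.1  0.5 -1.1] M [ 0.03  0.01 -0.01] J [-68.   27.5  91.5  -0.   61.   -2.7]
move [ 0.9161 -0.6879  0.0228] [-0.0632  0.2577  0.2221]
```

apply_moves:
  motion:
    - {"dx": 0.15, "dy": -0.11, "dz": -0.15}
    - {"dx": 0.3, "dy": -0.23, "dz": -0.15, "wx": -0.016, "wy": 0.064, "wz": 0.056}
    - {"dx": 0.45, "dy": -0.34, "dz": -0.12, "wx": -0.032, "wy": 0.13, "wz": 0.11}
    - {"dx": 0.6, "dy": -0.45, "dz": -0.1, "wx": -0.048, "wy": 0.19, "wz": 0.167}
    - {"dx": 0.75, "dy": -0.56, "dz": -0.05, "wx": -0.063, "wy": 0.258, "wz": 0.222}
    - {"dx": 0.85, "dy": -0.64, "dz": 0, "wx": -0.063, "wy": 0.258, "wz": 0.222}
    - {"dx": 0.916, "dy": -0.688, "dz": 0.023, "wx": -0.063, "wy": 0.258, "wz": 0.222}
    - {"dx": 0.916, "dy": -0.688, "dz": 0.023, "wx": -0.063, "wy": 0.258, "wz": 0.222}
    - {"dx": 0.916, "dy": -0.688, "dz": 0.023, "wx": -0.063, "wy": 0.258, "wz": 0.222}
    - {"dx": 0.916, "dy": -0.688, "dz": 0.023, "wx": -0.063, "wy": 0.258, "wz": 0.222}
  grip: 0.08

```text
invalid input
```

```bash
python3 go.py 60 -27; python3 - <<'E'
from bench import snapshot
import cv2,numpy as np
d=snapshot("wrist");cv2.imwrite("pics/w1.png",d["image"][:,:,::-1]);np.savez("w1.npz",**d)
from fit import s,fr
R=fr(s.x[2]);o=np.r_[s.x[:2],.085];M=d["cam_to_world"]
for q in[(0,0,35),(30,58,46),(30,-58,46),(-30,-58,46),(-30,58,46)]:
    c=(o+R@np.array(q)/1000-M[:3,3])@M[:3,:3];print(q,c[0]/c[2]*d["fx"]+d["cx"],c[1]/c[2]*d["fy"]+d["cy"])
E
```

```text
now panel mm [-165.  -412.8  281.5] rot [ 7.58 30.92 26.65] t 0.1 width 0.08547266476493157 ff 0.0
F [ 0.1  0.5 -1.1] M [ 0.03  0.01 -0.01] J [-68.   27.5  91.5  -0.   61.   -2.7]
move [ 1.0438 -0.6215  0.2572] [-0.0013  0.2727  0.441 ]
(0, 0, 35) -234.85833628668246 -717.2366555165586
(30, 58, 46) -527.4584262784533 -1109.0506263103825
(30, -58, 46) -165.08508077040545 -833.5659512919432
(-30, -58, 46) -95.08995979232952 -503.9455983509165
(-30, 58, 46) -357.2530182618038 -679.844224008565
```

View pics/w1.png

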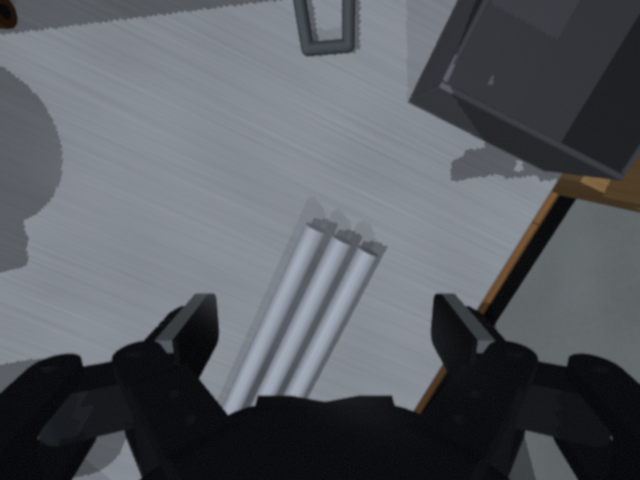

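The move was refused, so the arm is still at its start and the wrist view shows only the decoy rods on the counter. The first row lacked its turn fields; I'll resend with all six.

apply_moves:
  motion:
    - {"dx": 0.15, "dy": -0.11, "dz": -0.15, "wx": 0, "wy": 0, "wz": 0}
    - {"dx": 0.3, "dy": -0.23, "dz": -0.15, "wx": -0.016, "wy": 0.064, "wz": 0.056}
    - {"dx": 0.45, "dy": -0.34, "dz": -0.12, "wx": -0.032, "wy": 0.13, "wz": 0.11}
    - {"dx": 0.6, "dy": -0.45, "dz": -0.1, "wx": -0.048, "wy": 0.19, "wz": 0.167}
    - {"dx": 0.75, "dy": -0.56, "dz": -0.05, "wx": -0.063, "wy": 0.258, "wz": 0.222}
    - {"dx": 0.85, "dy": -0.64, "dz": 0, "wx": -0.063, "wy": 0.258, "wz": 0.222}
    - {"dx": 0.916, "dy": -0.688, "dz": 0.023, "wx": -0.063, "wy": 0.258, "wz": 0.222}
    - {"dx": 0.916, "dy": -0.688, "dz": 0.023, "wx": -0.063, "wy": 0.258, "wz": 0.222}
    - {"dx": 0.916, "dy": -0.688, "dz": 0.023, "wx": -0.063, "wy": 0.258, "wz": 0.222}
    - {"dx": 0.916, "dy": -0.688, "dz": 0.023, "wx": -0.063, "wy": 0.258, "wz": 0.222}
  grip: 0.08

```text
t: 1.4
tool_pos: [0.4896, -0.1875, 0.2302]
tool_rot: [179.9, -31.6, -2.6]
wrist_force: [-0.4, -0.8, 0.0]
width: 0.0461
finger_force: 0.0
```

```bash
python3 go.py 60 -27; cat > wr.py <<'E'
import sys
from bench import snapshot
import cv2,numpy as np
d=snapshot("wrist");cv2.imwrite(f"pics/{sys.argv[1]}.png",d["image"][:,:,::-1]);np.savez("w1.npz",**d)
from fit import s,fr
R=fr(s.x[2]);o=np.r_[s.x[:2],.085];M=d["cam_to_world"]
for q in[(0,0,35),(30,58,46),(30,-58,46),(-30,-58,46),(-30,58,46)]:
    c=(o+R@np.array(q)/1000-M[:3,3])@M[:3,:3];print(q,(c[0]/c[2]*d["fx"]+d["cx"]).round(1),(c[1]/c[2]*d["fy"]+d["cy"]).round(1))
E
python3 wr.py w2
```

```text
now panel mm [  0.4  -0.2 170.1] rot [-0.   -0.07  0.08] t 1.4 width 0.04611610253497464 ff 0.0
F [-0.4 -0.8  0. ] M [ 0.05  0.23 -0.06] J [-35.8   9.1 132.1  56.1  20.2   6.4]
move [-0.0013 -0.0006  0.2753] [-1.000e-04 -6.000e-04  2.257e-01]
(0, 0, 35) 322.9 232.4
(30, 58, 46) 243.1 196.1
(30, -58, 46) 402.5 196.1
(-30, -58, 46) 398.0 273.6
(-30, 58, 46) 247.8 273.6
```

View pics/w2.png

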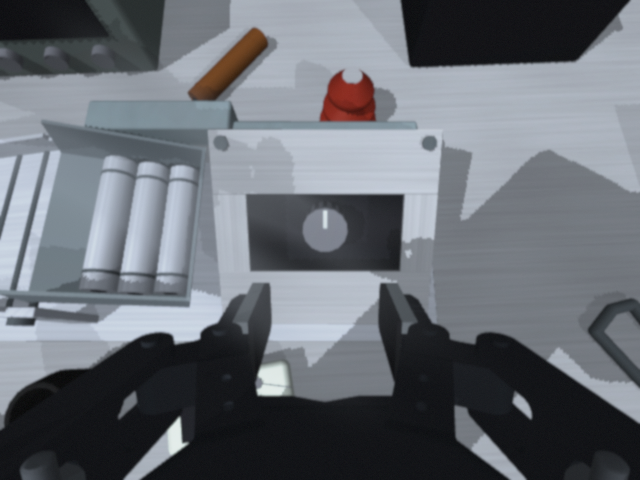

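The wrist view shows the slot at (247–404, 194–271) and the knob at (325,230). That is about 2 px from prediction, or 1.6 mm, so I'll split the difference and turn to -27° above the slot.

apply_moves:
  motion:
    - {"dx": 0.001, "dy": 0.0015, "dz": 0.1, "wx": 0, "wy": 0, "wz": 0.08}
    - {"dx": 0.001, "dy": 0.0015, "dz": 0.2, "wx": 0, "wy": 0, "wz": 0.16}
    - {"dx": 0.001, "dy": 0.0015, "dz": 0.275, "wx": 0, "wy": 0, "wz": 0.225}
    - {"dx": 0.001, "dy": 0.0015, "dz": 0.275, "wx": 0, "wy": 0, "wz": 0.225}
    - {"dx": 0.001, "dy": 0.0015, "dz": 0.275, "wx": 0, "wy": 0, "wz": 0.225}

```text
t: 2.08
tool_pos: [0.5468, -0.1916, 0.137]
tool_rot: [-164.5, -27.9, -33.4]
wrist_force: [-0.8, 0.3, 0.9]
width: 0.0461
finger_force: 0.0
```

```bash
python3 go.py 17 -27 0.8 -0.8; python3 wr.py w3
```

```text
now panel mm [ 0.5 -1.6 60.6] rot [-1.000e-02 -6.000e-02 -2.682e+01] t 2.075 width 0.04613595630922758 ff 0.0
F [-0.8  0.3  0.9] M [-0.    0.27 -0.  ] J [-31.4  23.8 131.2 102.5  14.9 -11.2]
move [-0.0004 -0.0021  0.1091] [-0.     -0.0005  0.0015]
(0, 0, 35) 321.1 289.5
(30, 58, 46) 177.0 298.1
(30, -58, 46) 412.3 181.6
(-30, -58, 46) 464.5 300.2
(-30, 58, 46) 243.8 398.2
```

View pics/w3.png

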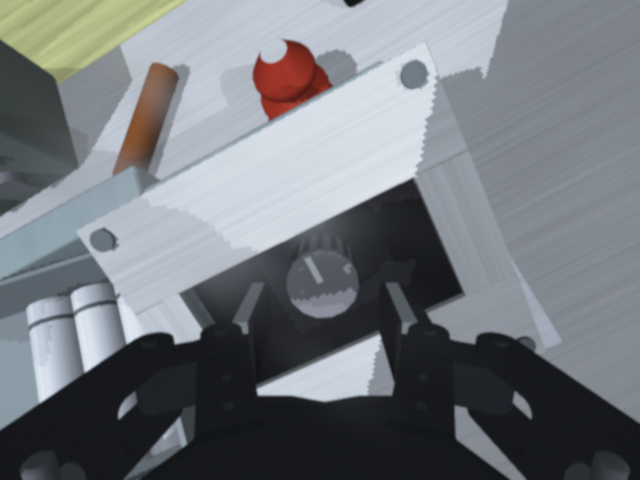

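The slot and knob, at (322,283), sit about 6 px above prediction here. Both wrist views agree on a real panel offset of about (+1.7, -1.3) mm, so I'll use that.

```bash
python3 go.py 17 -27 1.7 -1.3
```

```text
now panel mm [ 0.8 -1.6 61. ] rot [-2.000e-02 -1.000e-01 -2.681e+01] t 2.125 width 0.04600266153958867 ff 0.0
F [ 0.4 -0.5  0.4] M [ 0.02  0.22 -0.01] J [-31.4  23.8 131.2 102.5  14.9 -11.2]
move [ 0.0014 -0.0016  0.11  ] [-0.     -0.0009  0.0016]
```

apply_moves:
  motion:
    - {"dx": 0.002, "dy": -0.001, "dz": 0.02, "wx": 0, "wy": 0, "wz": 0}
    - {"dx": 0.002, "dy": -0.001, "dz": 0.04, "wx": 0, "wy": 0, "wz": 0}
    - {"dx": 0.002, "dy": -0.001, "dz": 0.06, "wx": 0, "wy": 0, "wz": 0}
    - {"dx": 0.002, "dy": -0.001, "dz": 0.06, "wx": 0, "wy": 0, "wz": 0}

```text
t: 2.62
tool_pos: [0.5606, -0.1918, 0.1177]
tool_rot: [-164.5, -27.9, -33.4]
wrist_force: [-0.5, -1.1, -0.3]
width: 0.0459
finger_force: 0.0
```

```bash
python3 go.py 17 -27 1.7 -1.3
```

```text
now panel mm [ 2.2 -1.2 37. ] rot [ -0.    -0.13 -26.86] t 2.625 width 0.045899698600108244 ff 0.0
F [-0.5 -1.1 -0.3] M [0.06 0.19 0.01] J [-30.5  26.9 130.4 112.1  15.3 -20.2]
move [-0.0011  0.0007  0.0499] [-0.0002 -0.0011  0.0012]
```

Inside the slot with no contact. I'll finish the descent, then close.

apply_moves:
  motion:
    - {"dx": -0.001, "dy": 0.001, "dz": 0.02, "wx": 0, "wy": 0, "wz": 0}
    - {"dx": -0.001, "dy": 0.001, "dz": 0.035, "wx": 0, "wy": 0, "wz": 0}
    - {"dx": -0.001, "dy": 0.001, "dz": 0.05, "wx": 0, "wy": 0, "wz": 0}
    - {"dx": -0.001, "dy": 0.001, "dz": 0.05, "wx": 0, "wy": 0, "wz": 0}

```text
t: 3.12
tool_pos: [0.5706, -0.1921, 0.0991]
tool_rot: [-164.4, -27.8, -33.5]
wrist_force: [-0.2, -0.1, -0.4]
width: 0.0462
finger_force: 0.0
```

apply_moves:
  motion:
    - {"dx": 0, "dy": 0, "dz": 0, "wx": 0, "wy": 0, "wz": 0}
    - {"dx": 0, "dy": 0, "dz": 0, "wx": 0, "wy": 0, "wz": 0}
    - {"dx": 0, "dy": 0, "dz": 0, "wx": 0, "wy": 0, "wz": 0}
    - {"dx": 0, "dy": 0, "dz": 0, "wx": 0, "wy": 0, "wz": 0}
  grip: -1

```text
t: 3.62
tool_pos: [0.5705, -0.1918, 0.0996]
tool_rot: [-164.4, -27.8, -33.5]
wrist_force: [-2.2, 4.2, 6.9]
width: 0.0343
finger_force: 59.0
```

```bash
python3 go.py 17 28 1.7 -1.3
```

```text
now panel mm [ 1.2 -0.7 16.5] rot [  0.03  -0.08 -26.94] t 3.625 width 0.03434776551402706 ff 59.0
F [-2.2  4.2  6.9] M [0.5  0.2  0.31] J [-29.8  29.5 129.8 119.5  15.9 -27.1]
move [ 0.0019  0.0007 -0.0014] [-1.000e-04 -7.000e-04 -4.579e-01]
```

apply_moves:
  motion:
    - {"dx": 0, "dy": 0, "dz": 0, "wx": 0, "wy": 0, "wz": -0.05}
    - {"dx": 0, "dy": 0, "dz": 0, "wx": 0, "wy": 0, "wz": -0.1}
    - {"dx": 0, "dy": 0, "dz": 0, "wx": 0, "wy": 0, "wz": -0.15}
    - {"dx": 0, "dy": 0, "dz": 0, "wx": 0, "wy": 0, "wz": -0.2}
    - {"dx": 0, "dy": 0, "dz": 0, "wx": 0, "wy": 0, "wz": -0.25}
    - {"dx": 0, "dy": 0, "dz": 0, "wx": 0, "wy": 0, "wz": -0.3}
    - {"dx": 0, "dy": 0, "dz": 0, "wx": 0, "wy": 0, "wz": -0.35}
    - {"dx": 0, "dy": 0, "dz": 0, "wx": 0, "wy": 0, "wz": -0.4}
    - {"dx": 0, "dy": 0, "dz": 0, "wx": 0, "wy": 0, "wz": -0.45}
    - {"dx": 0, "dy": 0, "dz": 0, "wx": 0, "wy": 0, "wz": -0.46}
    - {"dx": 0, "dy": 0, "dz": 0, "wx": 0, "wy": 0, "wz": -0.46}

```text
t: 5.0
tool_pos: [0.5705, -0.1913, 0.0996]
tool_rot: [163.8, -27.5, 29.6]
wrist_force: [-2.2, 6.6, 6.6]
width: 0.0345
finger_force: 59.1
```

```bash
python3 go.py 17 -27 1.7 -1.3; python3 - <<'E'
from bench import snapshot
import numpy as np
from h import *
d=snapshot("side");np.savez("s1.npz",**d);cv2.imwrite("pics/s1.png",cv2.resize(d["image"][150:350,220:420,::-1],(600,600)))
E
```

```text
now panel mm [ 1.1 -0.3 16.5] rot [ 0.03 -0.11 28.28] t 5.0 width 0.034453078136062604 ff 59.1
F [-2.2  6.6  6.6] M [0.96 0.05 0.5 ] J [-29.8  29.5 129.8 119.5  16.  -82.3]
move [ 0.      0.0029 -0.0013] [-4.000e-04 -8.000e-04  4.607e-01]
```

View pics/s1.png

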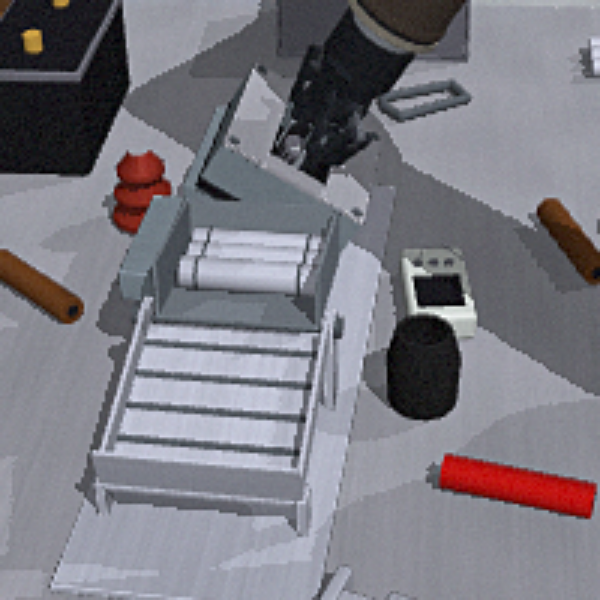

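The bin has tipped partly: it is at (250,255) with the rods still in and the tray empty below. Now the regrasp and the second stroke.

apply_moves:
  motion:
    - {"dx": 0, "dy": 0, "dz": 0, "wx": 0, "wy": 0, "wz": 0}
    - {"dx": 0, "dy": 0, "dz": 0, "wx": 0, "wy": 0, "wz": 0}
    - {"dx": 0, "dy": 0, "dz": 0, "wx": 0, "wy": 0, "wz": 0}
    - {"dx": 0, "dy": 0, "dz": 0, "wx": 0, "wy": 0, "wz": 0.08}
    - {"dx": 0, "dy": 0, "dz": 0, "wx": 0, "wy": 0, "wz": 0.16}
    - {"dx": 0, "dy": 0, "dz": 0, "wx": 0, "wy": 0, "wz": 0.24}
    - {"dx": 0, "dy": 0, "dz": 0, "wx": 0, "wy": 0, "wz": 0.32}
    - {"dx": 0, "dy": 0, "dz": 0, "wx": 0, "wy": 0, "wz": 0.4}
    - {"dx": 0, "dy": 0, "dz": 0, "wx": 0, "wy": 0, "wz": 0.46}
    - {"dx": 0, "dy": 0, "dz": 0, "wx": 0, "wy": 0, "wz": 0.46}
  grip: 0.08

```text
t: 6.3
tool_pos: [0.5706, -0.1923, 0.0993]
tool_rot: [-164.5, -27.8, -33.5]
wrist_force: [0.4, -0.0, 0.1]
width: 0.0461
finger_force: 0.0
```

```bash
python3 go.py 17 28 1.7 -1.3
```

```text
now panel mm [ 1.1 -1.2 16.1] rot [-1.000e-02 -6.000e-02 -2.694e+01] t 6.3 width 0.04611854167124185 ff 0.0
F [ 0.4 -0.   0.1] M [0.08 0.24 0.01] J [-29.8  29.6 129.8 119.5  15.9 -27.2]
move [ 0.0015 -0.0005 -0.0023] [ 2.000e-04 -5.000e-04 -4.579e-01]
```

apply_moves:
  motion:
    - {"dx": 0, "dy": 0, "dz": 0, "wx": 0, "wy": 0, "wz": 0}
    - {"dx": 0, "dy": 0, "dz": 0, "wx": 0, "wy": 0, "wz": 0}
    - {"dx": 0, "dy": 0, "dz": 0, "wx": 0, "wy": 0, "wz": 0}
    - {"dx": 0, "dy": 0, "dz": 0, "wx": 0, "wy": 0, "wz": 0}
    - {"dx": 0, "dy": 0, "dz": 0, "wx": 0, "wy": 0, "wz": -0.05}
    - {"dx": 0, "dy": 0, "dz": 0, "wx": 0, "wy": 0, "wz": -0.1}
    - {"dx": 0, "dy": 0, "dz": 0, "wx": 0, "wy": 0, "wz": -0.15}
    - {"dx": 0, "dy": 0, "dz": 0, "wx": 0, "wy": 0, "wz": -0.19}
    - {"dx": 0, "dy": 0, "dz": 0, "wx": 0, "wy": 0, "wz": -0.22}
    - {"dx": 0, "dy": 0, "dz": 0, "wx": 0, "wy": 0, "wz": -0.24}
  grip: -1

```text
t: 7.55
tool_pos: [0.5707, -0.1916, 0.0997]
tool_rot: [178.7, -31.6, -0.2]
wrist_force: [-4.8, 7.2, 11.2]
width: 0.0341
finger_force: 58.4
```

apply_moves:
  motion:
    - {"dx": 0, "dy": 0, "dz": 0, "wx": 0, "wy": 0, "wz": -0.02}
    - {"dx": 0, "dy": 0, "dz": 0, "wx": 0, "wy": 0, "wz": -0.04}
    - {"dx": 0, "dy": 0, "dz": 0, "wx": 0, "wy": 0, "wz": -0.06}
    - {"dx": 0, "dy": 0, "dz": 0, "wx": 0, "wy": 0, "wz": -0.08}
    - {"dx": 0, "dy": 0, "dz": 0, "wx": 0, "wy": 0, "wz": -0.1}
    - {"dx": 0, "dy": 0, "dz": 0, "wx": 0, "wy": 0, "wz": -0.12}
    - {"dx": 0, "dy": 0, "dz": 0, "wx": 0, "wy": 0, "wz": -0.14}
    - {"dx": 0, "dy": 0, "dz": 0, "wx": 0, "wy": 0, "wz": -0.16}
    - {"dx": 0, "dy": 0, "dz": 0, "wx": 0, "wy": 0, "wz": -0.18}
    - {"dx": 0, "dy": 0, "dz": 0, "wx": 0, "wy": 0, "wz": -0.2}
    - {"dx": 0, "dy": 0, "dz": 0, "wx": 0, "wy": 0, "wz": -0.22}
    - {"dx": 0, "dy": 0, "dz": 0, "wx": 0, "wy": 0, "wz": -0.22}

```text
t: 9.05
tool_pos: [0.5706, -0.1913, 0.0996]
tool_rot: [163.7, -27.5, 29.8]
wrist_force: [-4.9, 6.7, 10.7]
width: 0.0344
finger_force: 58.7
```

```bash
python3 go.py 17 -27 1.7 -1.3; python3 - <<'E'
from bench import snapshot
import numpy as np
from h import *
d=snapshot("side");np.savez("s2.npz",**d);cv2.imwrite("pics/s2.png",cv2.resize(d["image"][150:350,220:420,::-1],(600,600)))
E
```

```text
now panel mm [ 1.2 -0.2 16.4] rot [ 0.03 -0.12 28.47] t 9.05 width 0.03444968338293542 ff 58.7
F [-4.9  6.7 10.7] M [1.06 0.04 0.7 ] J [-29.8  29.5 129.8 119.5  16.  -82.5]
move [-0.0002  0.0029 -0.0015] [-0.0005 -0.001   0.4623]
```

View pics/s2.png

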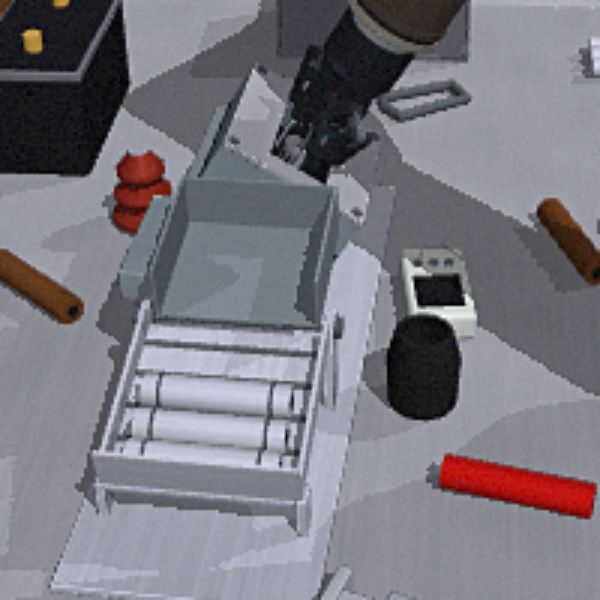

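All three rods lie in the grooves, at (215,395), (210,430) and (205,455), and the bin is empty. I'll hold briefly, then turn back clockwise.

apply_moves:
  motion:
    - {"dx": 0, "dy": 0, "dz": 0, "wx": 0, "wy": 0, "wz": 0}
    - {"dx": 0, "dy": 0, "dz": 0, "wx": 0, "wy": 0, "wz": 0}
    - {"dx": 0, "dy": 0, "dz": 0, "wx": 0, "wy": 0, "wz": 0}
    - {"dx": 0, "dy": 0, "dz": 0, "wx": 0, "wy": 0, "wz": 0.06}
    - {"dx": 0, "dy": 0, "dz": 0, "wx": 0, "wy": 0, "wz": 0.12}
    - {"dx": 0, "dy": 0, "dz": 0, "wx": 0, "wy": 0, "wz": 0.18}
    - {"dx": 0, "dy": 0, "dz": 0, "wx": 0, "wy": 0, "wz": 0.24}
    - {"dx": 0, "dy": 0, "dz": 0, "wx": 0, "wy": 0, "wz": 0.3}
    - {"dx": 0, "dy": 0, "dz": 0, "wx": 0, "wy": 0, "wz": 0.36}
    - {"dx": 0, "dy": 0, "dz": 0, "wx": 0, "wy": 0, "wz": 0.42}
    - {"dx": 0, "dy": 0, "dz": 0, "wx": 0, "wy": 0, "wz": 0.46}
    - {"dx": 0, "dy": 0, "dz": 0, "wx": 0, "wy": 0, "wz": 0.46}

```text
t: 10.6
tool_pos: [0.5706, -0.1919, 0.0997]
tool_rot: [-164.4, -27.9, -33.4]
wrist_force: [-5.3, 3.2, 10.0]
width: 0.0343
finger_force: 58.7
```

apply_moves:
  motion:
    - {"dx": 0, "dy": 0, "dz": 0, "wx": 0, "wy": 0, "wz": 0}
    - {"dx": 0, "dy": 0, "dz": 0, "wx": 0, "wy": 0, "wz": 0}
    - {"dx": 0, "dy": 0, "dz": 0, "wx": 0, "wy": 0, "wz": 0}
    - {"dx": 0, "dy": 0, "dz": 0, "wx": 0, "wy": 0, "wz": -0.08}
    - {"dx": 0, "dy": 0, "dz": 0, "wx": 0, "wy": 0, "wz": -0.16}
    - {"dx": 0, "dy": 0, "dz": 0, "wx": 0, "wy": 0, "wz": -0.24}
    - {"dx": 0, "dy": 0, "dz": 0, "wx": 0, "wy": 0, "wz": -0.32}
    - {"dx": 0, "dy": 0, "dz": 0, "wx": 0, "wy": 0, "wz": -0.4}
    - {"dx": 0, "dy": 0, "dz": 0, "wx": 0, "wy": 0, "wz": -0.46}
    - {"dx": 0, "dy": 0, "dz": 0, "wx": 0, "wy": 0, "wz": -0.46}
  grip: 0.08

```text
t: 11.85
tool_pos: [0.5706, -0.1922, 0.0992]
tool_rot: [163.8, -27.5, 29.5]
wrist_force: [0.0, 0.1, 0.5]
width: 0.0459
finger_force: 0.0
```

```bash
python3 go.py 17 -27 1.7 -1.3
```

```text
now panel mm [ 1.  -1.1 16. ] rot [-0.03 -0.05 28.21] t 11.85 width 0.045856698469701196 ff 0.0
F [0.  0.1 0.5] M [-0.03  0.25  0.02] J [-29.8  29.6 129.8 119.5  15.9 -82.3]
move [ 0.0012  0.0012 -0.0024] [ 1.000e-04 -5.000e-04  4.601e-01]
```

apply_moves:
  motion:
    - {"dx": 0, "dy": 0, "dz": 0, "wx": 0, "wy": 0, "wz": 0}
    - {"dx": 0, "dy": 0, "dz": 0, "wx": 0, "wy": 0, "wz": 0}
    - {"dx": 0, "dy": 0, "dz": 0, "wx": 0, "wy": 0, "wz": 0}
    - {"dx": 0, "dy": 0, "dz": 0, "wx": 0, "wy": 0, "wz": 0}
    - {"dx": 0, "dy": 0, "dz": 0, "wx": 0, "wy": 0, "wz": 0.06}
    - {"dx": 0, "dy": 0, "dz": 0, "wx": 0, "wy": 0, "wz": 0.12}
    - {"dx": 0, "dy": 0, "dz": 0, "wx": 0, "wy": 0, "wz": 0.18}
    - {"dx": 0, "dy": 0, "dz": 0, "wx": 0, "wy": 0, "wz": 0.24}
    - {"dx": 0, "dy": 0, "dz": 0, "wx": 0, "wy": 0, "wz": 0.3}
    - {"dx": 0, "dy": 0, "dz": 0, "wx": 0, "wy": 0, "wz": 0.36}
    - {"dx": 0, "dy": 0, "dz": 0, "wx": 0, "wy": 0, "wz": 0.41}
    - {"dx": 0, "dy": 0, "dz": 0, "wx": 0, "wy": 0, "wz": 0.44}
  grip: -1

```text
t: 13.35
tool_pos: [0.5701, -0.1916, 0.0994]
tool_rot: [-165.5, -28.3, -31.2]
wrist_force: [-7.4, 5.2, 11.1]
width: 0.0345
finger_force: 58.3
```

apply_moves:
  motion:
    - {"dx": 0, "dy": 0, "dz": 0, "wx": 0, "wy": 0, "wz": 0.01}
    - {"dx": 0, "dy": 0, "dz": 0, "wx": 0, "wy": 0, "wz": 0.02}
    - {"dx": 0, "dy": 0, "dz": 0, "wx": 0, "wy": 0, "wz": 0.025}
    - {"dx": 0, "dy": 0, "dz": 0, "wx": 0, "wy": 0, "wz": 0.025}

```text
t: 13.85
tool_pos: [0.5701, -0.1915, 0.0994]
tool_rot: [-164.1, -27.6, -34.3]
wrist_force: [-8.6, 5.5, 11.1]
width: 0.0347
finger_force: 58.4
```

```bash
python3 go.py 17 -27 1.7 -1.3; python3 - <<'E'
from bench import snapshot
import numpy as np
from h import *
d=snapshot("side");o=np.load("side0.npz");np.savez("s3.npz",**d)
a=[x["image"][150:350,220:420,::-1] for x in(o,d)]
cv2.imwrite("pics/s3.png",cv2.resize(np.hstack(a),(800,400)))
E
```

```text
now panel mm [ 0.7 -0.5 16.4] rot [  0.03  -0.04 -27.67] t 13.85 width 0.03474369646362421 ff 58.4
F [-8.6  5.5 11.1] M [0.24 0.46 1.01] J [-29.8  29.5 129.8 119.5  15.9 -26.4]
move [ 0.0031  0.0006 -0.0014] [-0.0003 -0.0003 -0.0055]
```

View pics/s3.png

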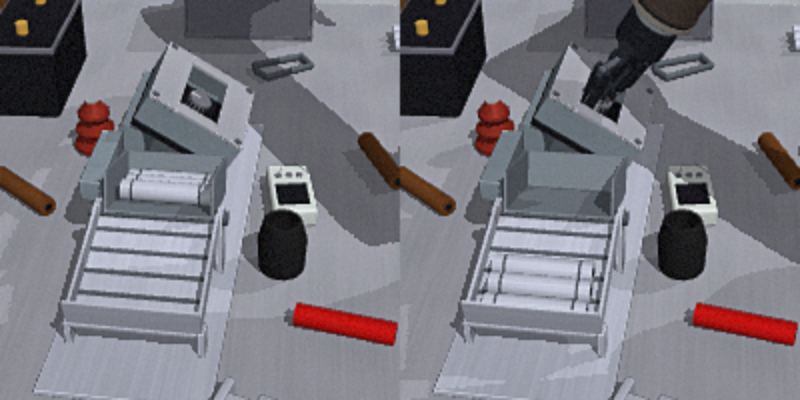

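The bin looks back on its rest as at the start (left half), and the rods are in the grooves. I'll nudge a little further against the stop and check bin height numerically.

apply_moves:
  motion:
    - {"dx": 0, "dy": 0, "dz": 0, "wx": 0, "wy": 0, "wz": 0.01}
    - {"dx": 0, "dy": 0, "dz": 0, "wx": 0, "wy": 0, "wz": 0.02}
    - {"dx": 0, "dy": 0, "dz": 0, "wx": 0, "wy": 0, "wz": 0.02}

```text
t: 14.28
tool_pos: [0.5707, -0.192, 0.0997]
tool_rot: [-162.8, -27.0, -36.9]
wrist_force: [-5.0, 2.2, 9.7]
width: 0.0345
finger_force: 59.1
```

```bash
cat > cmp.py <<'E'
import numpy as np
from bench import snapshot
from h import *
o=np.load("side0.npz");d=snapshot("side");s1=np.load("s1.npz")
# bin back-wall top strip (crop coords x 120..220 of 400 -> /2 +220 ; rows 145..180)
for nm,x in(("now",d),("after55deg",s1)):
    dz=(cloud(x)-cloud(o))[222:230,278:330,2];im=np.abs(x["image"].astype(int)-o["image"])[222:236,274:334].mean()
    print(nm,np.median(dz).round(4),im.round(1))
def edge(x):  # row of the strongest vertical gradient near back-wall top edge
    g=cv2.GaussianBlur(cv2.cvtColor(x["image"],cv2.COLOR_RGB2GRAY).astype(float),(0,0),1);gr=np.abs(np.diff(g,axis=0))
    return [int(gr[215:234,c].argmax()+215) for c in range(282,322,5)]
print(edge(o),edge(d),edge(s1))
E
python3 go.py 17 -27 1.7 -1.3; python3 cmp.py
```

```text
now panel mm [ 1.4 -1.  16.4] rot [ 2.000e-02 -1.100e-01 -3.011e+01] t 14.275 width 0.03453136366038937 ff 59.1
F [-5.   2.2  9.7] M [-0.06  0.    0.43] J [-29.8  29.5 129.8 119.5  15.9 -24. ]
move [ 0.001   0.0004 -0.0015] [-0.0004 -0.0008 -0.0259]
now 0.0002 6.1
after55deg 0.0228 41.2
[227, 233, 225, 215, 217, 220, 226, 227] [225, 215, 225, 215, 217, 220, 226, 227] [230, 225, 215, 226, 226, 226, 227, 227]
```

The bin is down to within 0.2 mm of its start height, against +22.8 mm after the first stroke. Now I'll let go, straighten and back out.

apply_moves:
  motion:
    - {"dx": 0, "dy": 0, "dz": 0, "wx": 0, "wy": 0, "wz": 0}
    - {"dx": 0, "dy": 0, "dz": 0, "wx": 0, "wy": 0, "wz": 0}
    - {"dx": 0, "dy": 0, "dz": 0, "wx": 0, "wy": 0, "wz": -0.03}
    - {"dx": 0, "dy": 0, "dz": 0, "wx": 0, "wy": 0, "wz": -0.1}
    - {"dx": 0, "dy": 0, "dz": 0, "wx": 0, "wy": 0, "wz": -0.17}
    - {"dx": 0, "dy": 0, "dz": 0, "wx": 0, "wy": 0, "wz": -0.24}
    - {"dx": 0, "dy": 0, "dz": 0, "wx": 0, "wy": 0, "wz": -0.24}
    - {"dx": 0, "dy": 0, "dz": -0.03, "wx": 0, "wy": 0, "wz": -0.24}
    - {"dx": 0, "dy": 0, "dz": -0.08, "wx": 0, "wy": 0, "wz": -0.24}
    - {"dx": 0, "dy": 0, "dz": -0.16, "wx": 0, "wy": 0, "wz": -0.24}
    - {"dx": 0, "dy": 0, "dz": -0.25, "wx": 0, "wy": 0, "wz": -0.24}
    - {"dx": 0, "dy": 0, "dz": -0.25, "wx": 0, "wy": 0, "wz": -0.24}
  grip: 0.06

```text
t: 15.82
tool_pos: [0.5181, -0.19, 0.1861]
tool_rot: [-179.3, -31.7, -4.2]
wrist_force: [0.3, -0.3, -0.7]
width: 0.0451
finger_force: 0.0
```

```bash
python3 go.py 120 0; python3 cmp.py; python3 - <<'E'
import numpy as np
from bench import snapshot
from h import *
d=snapshot("top");a=[x["image"][160:320,200:440,::-1] for x in(np.load("top0.npz"),d)]
cv2.imwrite("pics/t3.png",cv2.resize(np.hstack(a),(800,268)))
E
```

```text
now panel mm [  1.7  -1.5 117.5] rot [-0.09 -0.17 -1.32] t 15.825 width 0.04506051835536183 ff 0.0
F [ 0.3 -0.3 -0.7] M [0.   0.23 0.  ] J [-33.5  16.2 132.1  76.6  16.  -11.7]
move [-0.0043 -0.0035 -0.0062] [ 0.0008 -0.0014 -0.011 ]
now -0.0 6.1
after55deg 0.0228 41.2
[227, 233, 225, 215, 217, 220, 226, 227] [225, 215, 225, 215, 217, 220, 226, 227] [230, 225, 215, 226, 226, 226, 227, 227]
```

View pics/t3.png

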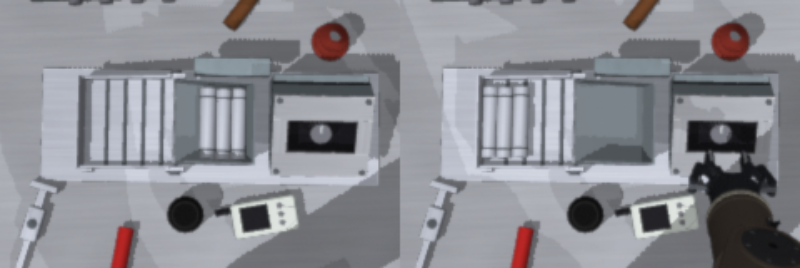

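The top view shows the rods parallel in the lowest three grooves, at (490–525,120). The bin is down, the knob pointer is back up at (720,130), the bystanders haven't moved and the gripper is clear.

```bash
python3 -c "
from bench import r
print(r.job_done())"
```

```text
the job is handed in; nothing more can be done
None
```

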